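# Load the dry-block heater and lock its lid

## Task

Put the loose aluminium tube block flat into the nest in the well of the open heater and swing the lid fully shut. Then push the sprung stud on the lid in and turn it clockwise until it locks and springs back up, and let go. Keep the block upright on the way and leave the tube rack, the bottle and the beaker where they stand.

Things in the scene. Friction and masses are not known exactly. Their poses are not given: they have to be found in the camera images.
- block: Loose plain aluminium tube block, 56 (own x) x 72 (own y) x 40 mm high, about 0.36 kg, 12 shallow dark holes drawn on its top (it is solid). Origin at the centre of its underside, z up. Standing on the bench at the start. Either way round fits.
- heater: White dry-block heater fixed to the bench, 200 (x) x 230 (y) mm, from y = -125 to +105 mm of its origin (on the bench, under the well's centre); flat top (deck) 78 mm up. x points from its display side to its back, y to its hinge side, z up. Its open well is 130 (x) x 78 (y) x 48 mm deep. The black disc on the deck is the stud's socket, no place for the block.
- nest (a point): Centre of the well's floor (30 mm above the bench, above the heater's origin, axes as the heater): where the centre of the block's underside must rest, block x along this x and y along this y, either way round. Two steel ribs 8 mm high, 62 mm apart inside, locate the block in x, the well's walls in y, 3 mm play on each side.
- lid_hinge (a point): Middle of the lid's hinge axis, which runs along the heater's x, at deck height, 88 mm to +y of the nest. The lid is a grey plate 170 (x) by 203 mm (hinge to free edge), 10 mm thick, its inner face in the hinge's plane; shut, its top is 88 mm above the bench. A thumb tab 45 mm wide sticks 20 mm out of the free edge at x = +45 mm.
- lid (a joint): Lid angle, rad: 0 fully shut (flat on the deck), grows as it opens, 1.57 upright, starts 1.55 to 1.8. Stiff hinge (0.5 N m): the lid stays where it is left; about 3 to 5 N near its free edge moves it. Pushed on its outer face towards -y and down it shuts.
- lid_face (a point): Free spot on the lid's outer face for pushing, 165 mm from the hinge, at heater x = +45 mm, away from the stud. Own z points out of the outer face, own y along the plate towards the hinge.
- stud_head (a point): On the steel stud's axis, at the foot of its wing: a bar 34 mm long (own x), 11 thick, 26 high, rising along own z from a disc 34 across, 5 thick, 11 mm of air below it. Lid shut, stud out: 45 mm to -x and 85 mm to -y of the nest, 16 mm above the lid's top, 104 mm above the bench, axis upright. Unturned, the wing lies along the heater's x; 173 mm from the hinge.
- stud_press (a joint): How far the stud is pushed in, m: 0 fully out, 0.009 at the stop. A spring pushes it out with about 3 N when out and 10 N at the stop. It must be 6 mm in or more before it can turn; a guide of dark steel blocks under the lid, reaching 23 mm below it, holds it until then.
- stud_turn (a joint): Turn of the stud, rad, growing clockwise seen from outside the lid (from above when shut): 0 unlocked, 1.40 at the end stop. Pushed in, it turns freely; past about 1.35 its pin clears the guide, and let go there it springs out to 0 mm and cannot turn back: locked. Let go between the two ends it stays pushed in.
- rack: Bystander: blue tube rack with 8 white caps, 50 x 95 x 46 mm, origin under its centre.
- bottle: Bystander: glass bottle with screw cap, 72 mm across, 130 mm high, origin under its centre.
- beaker: Bystander: glass beaker, 64 mm across, 85 mm high, origin under its centre.
Mind the look-alikes: they are no part of the job. Of the things that look like the block, the smallest one is meant.

How it is judged:
On the way, in this order (a step that is already met when the one before it is completed fails the run):
1. the block sits in the nest (horizontal distance between block and nest below 0.007 m and z of block in the frame of nest below 0.004 m and angle between block's own z axis and vertical below 0.06 rad), for 0.2 s.
2. the lid is shut over it (value of joint lid below 0.03 rad and horizontal distance between block and nest below 0.007 m), for 0.2 s.
3. the stud is locked: turned to the end and sprung back out (value of joint stud_turn above 1.28 rad and value of joint stud_press below 0.002 m), for 0.2 s.
At the end, for the whole second after the job is handed in: Block flat in the nest (centre within 7 mm sideways, 4 mm in height, 0.06 rad of level, 0.2 rad of yaw), lid shut within 0.03 rad, stud turned past 1.28 rad and sprung out to within 2 mm, rack, bottle and beaker within 30 mm of their start (all of step 2 and all of step 3 and z of block in the frame of nest between -0.003 and 0.004 m and angle between block's own z axis and vertical below 0.06 rad and angle between the x axis of block and the x axis of nest, either way round below 0.2 rad and linear speed of block below 0.02 m/s and distance of each of rack, bottle, beaker from where it was at the start of the episode below 0.03 m); the robot touches nothing.
It fails at once if the block is tipped by more than 0.6 rad (angle between block's own z axis and vertical above 0.6 rad).
It fails at once if the rack, the bottle or the beaker is shifted by more than 30 mm or knocked over (distance of any of rack, bottle, beaker from where it was at the start of the episode above 0.03 m or angle between any of rack, bottle, beaker's own z axis and vertical above 0.5 rad).
It fails at once if the stud is forced round without being pushed in (value of joint stud_turn between 0.13 and 1.25 rad and value of joint stud_press below 0.003 m).
It also fails if it takes over 72 s, if anything falls off the work surface, if the arm or the gripper's body presses on something with over 40 N, if the wrist force passes 120 N, or if a joint passes its speed limit or range.

## Robot

A 6-joint arm with a two-finger parallel gripper is mounted at the origin on the work surface. World frame = base frame: x ahead of the robot, y to its left, z up, the work surface at z = 0. Lengths are in m, angles in rad, forces in N, time in s.
With the tool pointing down it reaches from about 0.325 to 0.9 m from the base axis. Payload 3.5 kg.
Tool frame: the origin (TCP) lies midway between the tips of the shut fingers; the grasp point (between the pads) lies 19 mm behind it; z points along the fingers, y is the line along which they close (so a half turn about z gives the same grasp; the last joint's range is limited). The gripper opens to 85 mm and grips with 20 to 120 N. Pads are 22 mm wide; open, the fingers measure 114 mm over their backs; the gripper's body (76 mm by 85 mm) begins 54 mm behind the grasp point. The pads swing forward as they close: fully open they stand 13 mm farther back than shut.
Start: joints at [-1.389, 0.276, -0.026, 1.268, 0, 1.467], TCP at [0.176, -0.6, 0.231] pointing down, gripper open.
Joint ranges: [-3.12, 3.12], [-0.85, 1.88], [-1.08, 1.24], [-1.95, 2.15], [-1.57, 1.53], [-3.14, 3.14]. Speed limits (rad/s): [2.57, 2.57, 3.14, 3.14, 3.14, 3.14].

## Interface

Orientations are given as a unit quaternion [w, x, y, z].
In Python, from workcell import state, vision, workorder gives the robot as it stands.
- The arm moves only by the tool servo_tool, never from a script. Its arguments are lists of equal length, an entry for each row: "dp": the shift along the tool's x, y, z each as a share of 0.5 m, from -1 to 1, a list of three; "angular": the turn, a rotation vector about the tool's x, y, z each as a share of 30 degrees, from -1 to 1, a list of three; "claw": the gripper command: -1 is shut, 1 is fully open, values between are in proportion. In form: {"dp": [[dx, dy, dz], ...], "angular": [[ax, ay, az], ...], "claw": [claw, ...]}. A call has 1 to 5 rows; each row is the pose to reach, as a shift and turn from the pose commanded when the call began, along the tool's axes at that moment; what a row does not reach only later rows make up. A row lasts 1/10 s, in which the tool goes at most 50 mm and 8.59 degrees, less where a joint would pass 70% of its speed; a pose out of reach is approached as far as the arm can. A call with a number of a shift or a turn outside -1 to 1 is refused whole. A call with a gripper value outside its range is refused whole. The fingers move at their own pace and stop on an object; "newtons" is the grip in N (left out, the last holds). Time passes only in rows, so rows that repeat a pose let the fingers close. It gives the time, the measured TCP pose, the force, the opening and the grip force at its end, in the units of the state.
- state(): the state, without advancing time (a new reading comes with each control period).
- vision.grab_frame(name): name is "scene" or "top" or "wrist"; returns a dict with "image" (420x560x3 uint8, red, green, blue), "mtx" (3x3 intrinsics, pixels), "position" and "rotation" of the camera in the world; the wrist camera has in their place "tool_from_camera" (4x4, takes a point from camera to tool coordinates, whose origin is the TCP and whose axes are the flange's). Camera axes: x right, y up, looking along -z (the intrinsics and any distortion apply to the point x, -y, -z); pixel columns grow to the right and rows downward; lengths in m; the calibration is good to about 2 mm. A picture is of the moment at which its call begins: read the wrist's pose just before it. There is no depth.
- workorder.finish_job(): hands the job in; it is judged then, once.
The state is a dict: "t": time; "qpos": joint angles; "qd": joint speeds; "joint_efforts": joint torques, N m; "eef_pos": TCP position; "orientation": TCP orientation; "ft_force": force on the tool from outside, world axes, zero at the start; "ft_torque": the same for the moment, N m; "opening": opening from 0.0 (shut) to 1.0 (fully open); "grasp_force": force on a finger pad.
Only numpy, scipy, OpenCV 4.12 (cv2) and the standard library are available. Lean on these libraries where they do the work, as an engineer would, in place of code of your own. Each camera call takes 0.05 s, during which the arm holds its last target. There are 200 camera calls.

## Working session

There is one attempt and no reset: what is moved stays moved. The work goes in short steps, Python scripts to look and compute and a tool call to move; the robot and the scene stay as the last step left them, time stands still between calls to the robot, and variables do not carry over. Pictures are saved under pics/ and viewed, at most 10 in all, crops included, and the job is handed in when it is done.

Besides the shell and the picture viewer there is one more tool, called after "Request:" as name(argument=value, ...) on one line, values as JSON. servo_tool: Moves the arm, as the interface text tells. Its arguments: {"type":"object","properties":{"dp":{"type":"array"},"angular":{"type":"array"},"claw":{"type":"array"},"newtons":{"type":"number"}},"required":["dp","angular","claw"]}

```bash
mkdir -p pics
cat > h.py <<'E'
import numpy as np, cv2, pickle
from workcell import state, vision, workorder
from scipy.spatial.transform import Rotation as R
def grab(n):
    s=state(); f=vision.grab_frame(n)
    if n=="wrist":
        q=s["orientation"]; T=np.eye(4); T[:3,:3]=R.from_quat([q[1],q[2],q[3],q[0]]).as_matrix(); T[:3,3]=s["eef_pos"]
        C=T@np.array(f["tool_from_camera"]); f["position"]=C[:3,3]; f["rotation"]=C[:3,:3]
    f["position"]=np.array(f["position"]); f["rotation"]=np.array(f["rotation"]); f["mtx"]=np.array(f["mtx"]); return f
def ray(f,u,v):
    d=np.linalg.inv(f["mtx"])@[u,v,1]; return f["rotation"]@[d[0],-d[1],-d[2]]
def onz(f,u,v,z):
    d=ray(f,u,v); p=f["position"]; return p+d*(z-p[2])/d[2]
def proj(f,P):
    c=f["rotation"].T@(np.array(P)-f["position"]); h=f["mtx"]@[c[0],-c[1],-c[2]]; return h[:2]/h[2]
def save(f,name): cv2.imwrite("pics/"+name+".png",cv2.cvtColor(f["image"],cv2.COLOR_RGB2BGR))
E
python3 - <<'E'
from h import *
for n in ["top","scene"]:
    f=grab(n); save(f,n+"0"); pickle.dump(f,open(n+".pkl","wb")); print(n,f.keys(),f["position"],f["rotation"].round(3).tolist(),f["mtx"].round(1).tolist())
print(state())
E
```

```text
top dict_keys(['image', 'mtx', 'position', 'rotation']) [0.48133793 0.0038535  1.31404417] [-0.696, -0.041, 0.04, 0.716] [[453.0, 0.0, 282.0], [0.0, 453.0, 219.0], [0.0, 0.0, 1.0]]
scene dict_keys(['image', 'mtx', 'position', 'rotation']) [ 1.08644708 -0.30976985  0.90577886] [0.842, 0.262, 0.138, 0.451] [[392.1, 0.0, 276.9], [0.0, 392.1, 209.3], [0.0, 0.0, 1.0]]
{'t': 0.1, 'qpos': array([-1.38939078e+00,  2.77059269e-01, -2.77507422e-02,  1.26803972e+00,
       -5.59395597e-06,  1.46741297e+00]), 'qd': array([-9.39433671e-04, -1.27344388e-03,  3.26205390e-03, -1.35862367e-03,
       -2.27012780e-04, -2.33356173e-05]), 'joint_efforts': array([ 2.11374640e-04, -4.46707463e+01,  2.96129143e+01,  8.42160807e-03,
       -1.42136723e-04, -1.29133163e-06]), 'eef_pos': array([ 0.17546429, -0.59910981,  0.2302668 ]), 'orientation': array([-1.02581040e-03,  9.89878507e-01,  1.41913661e-01, -4.28374069e-05]), 'ft_force': array([-0.04633788,  1.05250274, -0.53345726]), 'ft_torque': array([ 0.02047834, -0.0300718 , -0.01209246]), 'grasp_force': 0.0, 'opening': 0.9986950144607895}
```

View pics/top0.png

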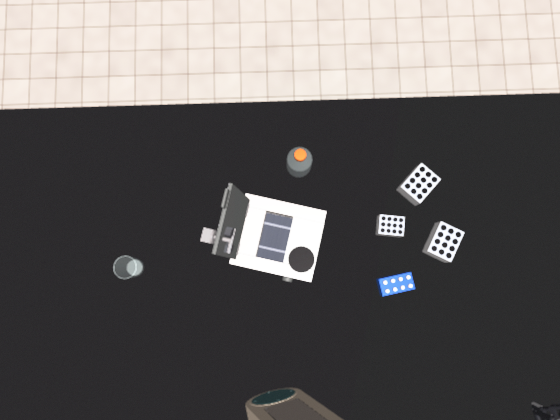

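View pics/scene0.png

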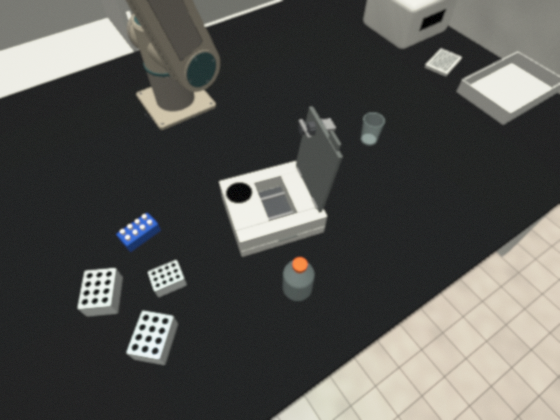

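```bash
sed -i 's/f\["rotation"\]=np.array(f\["rotation"\]);/r=np.array(f["rotation"]); f["rotation"]=r if r.shape==(3,3) else R.from_quat([r[1],r[2],r[3],r[0]]).as_matrix();/' h.py
python3 - <<'E'
from h import *
f=pickle.load(open("top.pkl","rb")); r=f["rotation"]; f["rotation"]=R.from_quat([r[1],r[2],r[3],r[0]]).as_matrix(); pickle.dump(f,open("top.pkl","wb"))
print(f["rotation"].round(3))
im=f["image"]; hsv=cv2.cvtColor(im,cv2.COLOR_RGB2HSV)
m=((hsv[...,2]>150)&(hsv[...,1]<60)).astype(np.uint8); m[:110]=0; m[:, :200]=0
m2=cv2.morphologyEx(m,cv2.MORPH_CLOSE,np.ones((7,7),np.uint8))
cs,_=cv2.findContours(m2,cv2.RETR_EXTERNAL,cv2.CHAIN_APPROX_NONE)
for c in cs:
    if cv2.contourArea(c)<100: continue
    z=.078 if cv2.contourArea(c)>3000 else .04
    P=np.array([onz(f,*p[0],z)[:2] for p in c]).astype(np.float32)
    (cx,cy),(w,h),a=cv2.minAreaRect(P*1000); print(cv2.boundingRect(c),cv2.contourArea(c),"rect",cx,cy,w,h,a)
cv2.imwrite("pics/topcrop.png",cv2.resize(cv2.cvtColor(im[140:300,190:470],cv2.COLOR_RGB2BGR),None,fx=2.85,fy=2.85,interpolation=cv2.INTER_CUBIC))
for nm,lo,hi in [("blue",(100,120,80),(130,255,255)),("orange",(5,150,120),(20,255,255))]:
    b=cv2.inRange(hsv,lo,hi); ys,xs=np.nonzero(b); print(nm,onz(f,xs.mean(),ys.mean(),.046 if nm=="blue" else .13))
E
```

```text
[[-0.029  0.993 -0.114]
 [-1.    -0.029 -0.   ]
 [-0.004  0.114  0.993]]
(383, 275, 30, 18) 302.5 rect 437.2322082519531 -311.89459228515625 35.8504638671875 78.17473602294922 10.464825630187988
(427, 221, 38, 41) 870.5 rect 551.7620849609375 -453.00799560546875 75.25269317626953 96.98419189453125 62.07378387451172
(378, 214, 27, 23) 488.0 rect 602.38916015625 -303.5775146484375 73.76456451416016 57.7845344543457 82.5937728881836
(200, 184, 127, 98) 6379.5 rect 587.2158813476562 57.78895568847656 323.6663818359375 212.8774871826172 72.68750762939453
(400, 163, 41, 41) 841.5 rect 721.0855102539062 -393.16107177734375 75.53478240966797 96.88165283203125 46.62995147705078
blue [ 0.43775414 -0.30338305  0.046     ]
orange [ 0.78923258 -0.04798937  0.13      ]
```

View pics/topcrop.png

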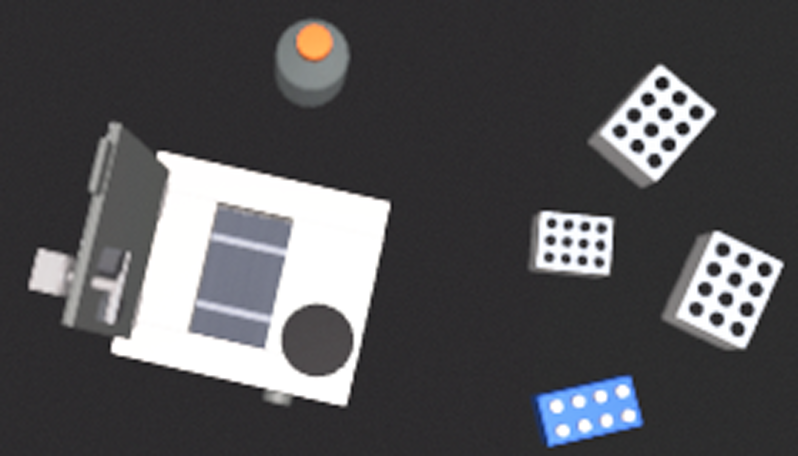

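Run:
```python
from h import *
f=pickle.load(open("top.pkl","rb"))
im=f["image"]; g=cv2.cvtColor(im,cv2.COLOR_RGB2GRAY)
# dark well+disc inside the white deck
m=(g<150).astype(np.uint8); m[:, :253]=0
roi=np.zeros_like(m); roi[205:275,245:320]=1; m*=roi
n,l,st,ce=cv2.connectedComponentsWithStats(cv2.morphologyEx(m,cv2.MORPH_CLOSE,np.ones((5,5),np.uint8)))
for i in range(1,n):
    if st[i][4]<200: continue
    c=cv2.findContours((l==i).astype(np.uint8),cv2.RETR_EXTERNAL,cv2.CHAIN_APPROX_NONE)[0][0]
    P=np.array([onz(f,*p[0],.078)[:2] for p in c]).astype(np.float32)*1000
    print(st[i],"rect",cv2.minAreaRect(P),"circ",cv2.minEnclosingCircle(P))
cr=lambda u,v:(190+(u+.5)/2.85-.5,140+(v+.5)/2.85-.5)
print("well",[ (onz(f,*cr(*p),.078)[:2]*1000).round(1).tolist() for p in [(216,204),(293,218),(268,348),(190,332)]])
print("deck",[ (onz(f,*cr(*p),.078)[:2]*1000).round(1).tolist() for p in [(160,152),(390,203),(347,406),(113,352)]])
# beaker
print("beaker",onz(f,125,267,.085))
```

```text
[ 257  211   35   51 1243] rect ((577.3349609375, 27.237369537353516), (73.57808685302734, 127.16166687011719), 75.68404388427734) circ ((577.4163208007812, 27.394268035888672), 71.58270263671875)
[289 247  31  28 642] rect ((508.5028076171875, -52.162322998046875), (81.61337280273438, 72.85406494140625), 87.8218765258789) circ ((507.1710205078125, -58.24456787109375), 49.395469665527344)
well [[646.2, 49.2], [630.5, -24.7], [506.4, 3.0], [523.7, 77.0]]
deck [[698.7, 102.2], [642.3, -118.8], [449.5, -70.3], [506.8, 150.8]]
beaker [0.50454354 0.43196261 0.085     ]
```

```bash
cat >> h.py <<'E'
H=np.array([.577,.026,0]); HY=np.radians(-14.3)
def hw(x,y,z,H=None,yaw=None):
    H=globals()["H"] if H is None else H; c,s=np.cos(HY),np.sin(HY); return np.array([H[0]+c*x-s*y,H[1]+s*x+c*y,z])
def down(a): # tool down, tool y at angle a(deg)
    a=np.radians(a); y=np.array([np.cos(a),np.sin(a),0]); z=np.array([0,0,-1.]); return np.array([np.cross(y,z),y,z]).T
def plan(pos,a,n=None,start=None):
    s=state(); q=s["orientation"]; R0=R.from_quat([q[1],q[2],q[3],q[0]]).as_matrix(); p0=np.array(s["eef_pos"]) if start is None else np.array(start)
    R1=down(a); rv=R.from_matrix(R0.T@R1).as_rotvec(); d=np.array(pos)-p0
    if n is None: n=int(max(1,np.ceil(np.linalg.norm(d)/.25),np.ceil(np.linalg.norm(rv)/np.radians(29.9))))
    print("t",s["t"],"p",p0.round(4),"rv",np.degrees(rv).round(1),"d",d.round(4),"F",s["ft_force"].round(1),"qpos",s["qpos"].round(2))
    for i in range(n):
        Ri=R0@R.from_rotvec(rv*i/n).as_matrix(); print((Ri.T@d/n/.5).round(4).tolist(),(rv/n/np.radians(30)).round(3).tolist())
E
python3 - <<'E'
from h import *
plan([.602,-.304,.2],-7.4)
E
```

```text
t 0.1 p [ 0.1755 -0.5991  0.2303] rv [ -0.1  -0.1 -66.3] d [ 0.4265  0.2951 -0.0303] F [-0.   1.1 -0.5] qpos [-1.39  0.28 -0.03  1.27 -0.    1.47]
[0.3282, -0.1089, 0.0205] [-0.001, -0.001, -0.736]
[0.345, 0.0225, 0.0203] [-0.001, -0.001, -0.736]
[0.3112, 0.1507, 0.0202] [-0.001, -0.001, -0.736]
```

Request:
servo_tool(dp=[[0.3282,-0.1089,0.0205],[0.3282,-0.1089,0.0205],[0.3282,-0.1089,0.0205],[0.3282,-0.1089,0.0205]], angular=[[0,0,-0.736],[0,0,-0.736],[0,0,-0.736],[0,0,-0.736]], claw=[1,1,1,1])

```text
t: 0.5
eef_pos: [0.32, -0.4984, 0.2201]
orientation: [-0.001, 0.944, 0.331, 0.0]
ft_force: [-0.6, 0.7, 0.5]
opening: 1.004
grasp_force: 0.0
```

Request:
servo_tool(dp=[[0.345,0.0225,0.0203],[0.345,0.0225,0.0203],[0.345,0.0225,0.0203],[0.345,0.0225,0.0203]], angular=[[0,0,-0.736],[0,0,-0.736],[0,0,-0.736],[0,0,-0.736]], claw=[1,1,1,1])

```text
t: 0.9
eef_pos: [0.4623, -0.4001, 0.21]
orientation: [-0.001, 0.863, 0.506, 0.0]
ft_force: [0.8, -0.3, -0.3]
opening: 1.001
grasp_force: 0.0
```

Request:
servo_tool(dp=[[0.3112,0.1507,0.0202],[0.3112,0.1507,0.0202],[0.3112,0.1507,0.0202],[0.3112,0.1507,0.0202],[0.3112,0.1507,0.0202]], angular=[[0,0,-0.736],[0,0,-0.736],[0,0,-0.736],[0,0,-0.736],[0,0,-0.736]], claw=[1,1,1,1,1])

```text
t: 1.4
eef_pos: [0.6043, -0.3022, 0.1995]
orientation: [-0.001, 0.75, 0.661, 0.0]
ft_force: [-0.4, -0.1, 0.2]
opening: 0.998
grasp_force: 0.0
```

Run:
```python
from h import *
f=grab("wrist"); save(f,"w1"); pickle.dump(f,open("w1.pkl","wb"))
print(f["position"],proj(f,[.602,-.304,.04]),state()["eef_pos"])
g=cv2.cvtColor(f["image"],cv2.COLOR_RGB2HSV)
m=((g[...,2]>150)&(g[...,1]<60)).astype(np.uint8); m=cv2.morphologyEx(m,cv2.MORPH_CLOSE,np.ones((25,25),np.uint8))
for c in cv2.findContours(m,cv2.RETR_EXTERNAL,cv2.CHAIN_APPROX_NONE)[0]:
    if cv2.contourArea(c)<2000: continue
    P=np.array([onz(f,*p[0],.04)[:2] for p in c]).astype(np.float32)*1000
    print(cv2.boundingRect(c),cv2.minAreaRect(P))
```

```text
[ 0.6123891  -0.23537332  0.34281943] [279.06774299 198.02550445] [ 0.60282315 -0.30341024  0.19971218]
(205, 269, 97, 79) ((555.8929443359375, -448.49932861328125), (106.39883422851562, 101.18358612060547), 62.39863967895508)
(335, 204, 116, 103) ((717.4756469726562, -391.4031677246094), (79.43772888183594, 121.02002716064453), 46.517234802246094)
(99, 187, 86, 120) ((451.3470153808594, -342.55303955078125), (64.52095794677734, 143.63986206054688), 8.861062049865723)
(253, 161, 57, 73) ((603.9552612304688, -304.45196533203125), (78.88414764404297, 59.28153610229492), 82.74840545654297)
```

View pics/w1.png

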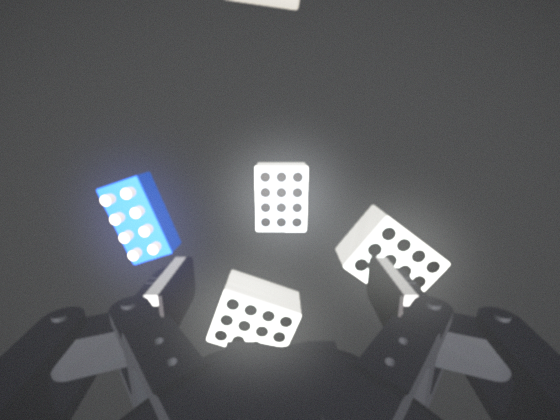

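Request:
servo_tool(dp=[[-0.002,0,0.1],[-0.002,0,0.2],[-0.002,0,0.3],[-0.002,0,0.375],[-0.002,0,0.375]], angular=[[0,0,0],[0,0,0],[0,0,0],[0,0,0],[0,0,0]], claw=[1,1,1,1,1])

```text
t: 1.95
eef_pos: [0.5952, -0.3034, 0.0065]
orientation: [-0.007, 0.752, 0.659, -0.002]
ft_force: [-0.8, 0.3, -1.1]
opening: 1.003
grasp_force: 0.0
```

Request:
servo_tool(dp=[[0,0,0],[0,0,0],[0,0,0],[0,0,0],[0,0,0]], angular=[[0,0,0],[0,0,0],[0,0,0],[0,0,0],[0,0,0]], claw=[-1,-1,-1,-1,-1], newtons=50)

```text
t: 2.45
eef_pos: [0.6044, -0.3078, 0.017]
orientation: [0.003, 0.752, 0.66, 0.0]
ft_force: [-0.2, -0.9, 7.3]
opening: 0.643
grasp_force: 57.4
```

Request:
servo_tool(dp=[[0,0,0],[0,0,0],[0,0,0],[0,0,-0.02],[0,0,-0.04]], angular=[[0,0,0],[0,0,0],[0,0,0],[0,0,0],[0,0,0]], claw=[-1,-1,-1,-1,-1])

```text
t: 2.95
eef_pos: [0.6016, -0.3054, 0.0338]
orientation: [-0.001, 0.751, 0.66, -0.0]
ft_force: [0.6, 0.3, -3.6]
opening: 0.642
grasp_force: 56.3
```

Run:
```python
from h import *
s=state(); print(s)
plan(hw(0,0,.2),-14.3)
```

```text
{'t': 2.95, 'qpos': array([-5.65548489e-01,  5.13764512e-01, -1.23243813e-01,  9.34855252e-01,
        2.33655854e-04,  1.13494034e+00]), 'qd': array([-4.12839896e-04, -1.06879503e-01,  7.39684791e-02,  1.78658920e-01,
       -3.60364813e-03, -8.20520837e-05]), 'joint_efforts': array([-6.82003051e-02, -5.37586319e+01,  2.63580912e+01, -2.01121992e-01,
        8.86596790e-04,  5.90784543e-05]), 'eef_pos': array([ 0.60161442, -0.30537258,  0.03381591]), 'orientation': array([-5.44957718e-04,  7.51441621e-01,  6.59799357e-01, -3.77515932e-05]), 'ft_force': array([ 0.56705545,  0.29241676, -3.60917181]), 'ft_torque': array([-0.01181117, -0.01983754, -0.00427095]), 'grasp_force': 56.26031577587128, 'opening': 0.6423239961377971}
t 2.95 p [ 0.6016 -0.3054  0.0338] rv [-0.1 -0.   6.9] d [-0.0246  0.3314  0.1662] F [ 0.6  0.3 -3.6] qpos [-0.57  0.51 -0.12  0.93  0.    1.13]
[0.3255, -0.0674, -0.1659] [-0.001, -0.001, 0.114]
[0.3208, -0.0867, -0.166] [-0.001, -0.001, 0.114]
```

Request:
servo_tool(dp=[[0,0,-0.06],[0.05,-0.01,-0.12],[0.12,-0.02,-0.2],[0.2,-0.04,-0.26],[0.28,-0.06,-0.3]], angular=[[0,0,0],[0,0,0.05],[0,0,0.1],[0,0,0.15],[0,0,0.2]], claw=[-1,-1,-1,-1,-1])

```text
t: 3.45
eef_pos: [0.5913, -0.1627, 0.1864]
orientation: [0.002, 0.786, 0.619, 0.001]
ft_force: [1.1, 0.9, -2.4]
opening: 0.643
grasp_force: 56.3
```

Request:
servo_tool(dp=[[0.08,-0.02,-0.01],[0.16,-0.04,-0.02],[0.24,-0.06,-0.03],[0.3,-0.075,-0.03],[0.33,-0.085,-0.03]], angular=[[0,0,0.01],[0,0,0.02],[0,0,0.03],[0,0,0.03],[0,0,0.03]], claw=[-1,-1,-1,-1,-1])

```text
t: 3.95
eef_pos: [0.5869, 0.0099, 0.199]
orientation: [-0.0, 0.789, 0.614, 0.0]
ft_force: [-0.3, -0.3, -3.6]
opening: 0.643
grasp_force: 56.3
```

Request:
servo_tool(dp=[[0.01,0,0],[0.02,0,0],[0.02,0,0]], angular=[[0,0,0],[0,0,0],[0,0,0]], claw=[-1,-1,-1])

```text
t: 4.25
eef_pos: [0.5902, 0.0162, 0.1982]
orientation: [0.0, 0.79, 0.613, -0.0]
ft_force: [0.7, -0.8, -3.2]
opening: 0.646
grasp_force: 56.3
```

Run:
```python
from h import *
plan(hw(0,0,.2),-14.3)
f=grab("wrist"); save(f,"w2"); pickle.dump(f,open("w2.pkl","wb")); print(proj(f,hw(0,0,.078)))
for c in [(65,39),(65,-39),(-65,-39),(-65,39)]: print(proj(f,hw(*c,.078)).round(0))
```

```text
t 4.25 p [0.5902 0.0162 0.1982] rv [ 0.   0.  -0.1] d [-0.0132  0.0098  0.0018] F [ 0.7 -0.8 -3.2] qpos [-0.08  0.23 -0.15  1.18 -0.    1.74]
[0.0124, -0.0305, -0.0036] [0.0, 0.001, -0.003]
[264.51765758 198.53516108]
[-1566.  1283.]
[2039. 1223.]
[-1474.  1229.]
[2134. 1278.]
```

View pics/w2.png

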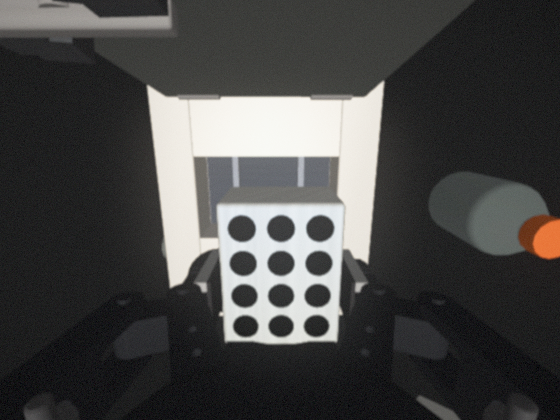

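Run:
```python
from h import *
def holes(f,box,z):
    x0,y0,x1,y1=box; g=cv2.cvtColor(f["image"],cv2.COLOR_RGB2GRAY)[y0:y1,x0:x1]
    n,l,st,ce=cv2.connectedComponentsWithStats((g<100).astype(np.uint8))
    out=[ce[i]+[x0,y0] for i in range(1,n) if 15<st[i][4]<900 and .5<st[i][2]/st[i][3]<2 and st[i][0]>0 and st[i][1]>0 and st[i][0]+st[i][2]<x1-x0]
    return np.array(out),np.array([onz(f,*o,z) for o in out])
f=pickle.load(open("w1.pkl","rb")); o,P=holes(f,(255,166,308,232),.04); print(len(P),P.mean(0),cv2.minAreaRect((P[:,:2]*1000).astype(np.float32)))
f2=pickle.load(open("w2.pkl","rb"))
for z in (.222,.226,.230):
    o,P=holes(f2,(222,208,340,338),z); print(len(P),P.mean(0),cv2.minAreaRect((P[:,:2]*1000).astype(np.float32)))
print(o.round(0).tolist())
img=cv2.cvtColor(f2["image"],cv2.COLOR_RGB2GRAY).astype(int)
print("row180",img[180,195:345].tolist()); print("col270",img[145:195,270].tolist())
print("row170",img[170,195:345].tolist())
for p in [(207,156),(330,156)]: print("deck",onz(f2,*p,.078))
for z in (.03,.038): print([onz(f2,u,184,z).round(4).tolist() for u in (235,301)])
```

```text
<stdin>:7: RuntimeWarning: Mean of empty slice.
  ret = ret.dtype.type(ret / rcount)
Traceback (most recent call last):
IndexError: too many indices for array: array is 1-dimensional, but 2 were indexed
```

Run:
```python
from h import *
def holes(f,box,z,th):
    x0,y0,x1,y1=box; g=cv2.cvtColor(f["image"],cv2.COLOR_RGB2GRAY)[y0:y1,x0:x1]
    n,l,st,ce=cv2.connectedComponentsWithStats((g<th).astype(np.uint8))
    out=[ce[i]+[x0,y0] for i in range(1,n) if 15<st[i][4]<900 and .5<st[i][2]/st[i][3]<2]
    return np.array(out),np.array([onz(f,*o,z) for o in out])
f=pickle.load(open("w1.pkl","rb")); o,P=holes(f,(257,168,306,231),.04,150); print(len(P)); print(P.mean(0),cv2.minAreaRect((P[:,:2]*1000).astype(np.float32)))
f2=pickle.load(open("w2.pkl","rb"))
for z in (.222,.226,.230):
    o,P=holes(f2,(224,210,340,338),z,100); print(len(P),P.mean(0),cv2.minAreaRect((P[:,:2]*1000).astype(np.float32)))
print(o.round(0).tolist())
img=cv2.cvtColor(f2["image"],cv2.COLOR_RGB2GRAY).astype(int)
print("row180",img[180,195:345].tolist()); print("col270",img[145:195,270].tolist())
for p in [(207,156),(330,156)]: print("deck",onz(f2,*p,.078))
for z in (.03,.038): print([onz(f2,u,184,z).round(4).tolist() for u in (235,301)])
```

```text
3
[ 0.60034987 -0.33094956  0.04      ] ((600.3225708007812, -330.9993591308594), (0.31803104281425476, 34.378807067871094), 82.28135681152344)
12 [0.59031655 0.01799043 0.222     ] ((590.3372192382812, 17.992292404174805), (49.534637451171875, 34.04851150512695), 75.72904968261719)
12 [0.59086153 0.02012288 0.226     ] ((590.8815307617188, 20.12468719482422), (47.87540817260742, 32.90800476074219), 75.72898864746094)
12 [0.59140652 0.02225533 0.23      ] ((591.42578125, 22.257076263427734), (46.216102600097656, 31.767492294311523), 75.72914123535156)
[[241.0, 228.0], [281.0, 228.0], [320.0, 228.0], [243.0, 263.0], [281.0, 263.0], [318.0, 263.0], [244.0, 295.0], [281.0, 295.0], [317.0, 295.0], [245.0, 326.0], [281.0, 326.0], [316.0, 326.0]]
row180 [158, 122, 107, 107, 110, 107, 109, 108, 110, 107, 109, 107, 120, 138, 123, 109, 103, 106, 104, 103, 110, 101, 108, 107, 100, 105, 106, 103, 105, 102, 106, 103, 107, 106, 102, 105, 105, 123, 156, 178, 185, 182, 184, 165, 127, 104, 101, 104, 103, 103, 104, 103, 106, 105, 100, 104, 106, 103, 102, 105, 104, 107, 103, 106, 109, 105, 106, 104, 106, 107, 105, 106, 104, 105, 103, 108, 107, 106, 104, 104, 103, 102, 107, 105, 105, 104, 110, 105, 106, 107, 111, 106, 108, 108, 105, 104, 108, 108, 108, 107, 106, 104, 131, 168, 184, 185, 181, 178, 156, 123, 108, 104, 109, 110, 112, 109, 105, 108, 108, 110, 107, 109, 110, 109, 108, 105, 108, 107, 108, 106, 108, 108, 109, 115, 126, 121, 112, 114, 112, 114, 114, 120, 154, 200, 229, 234, 236, 238, 237, 236]
col270 [248, 248, 248, 248, 248, 247, 248, 248, 249, 247, 240, 203, 142, 110, 110, 110, 108, 109, 109, 109, 108, 109, 107, 105, 107, 107, 106, 107, 106, 107, 106, 108, 103, 107, 107, 108, 103, 104, 103, 101, 107, 109, 112, 111, 114, 113, 113, 114, 115, 112]
deck [0.53741527 0.07649036 0.078     ]
deck [0.64405144 0.04909728 0.078     ]
[[0.5448, 0.0395, 0.03], [0.6142, 0.0216, 0.03]]
[[0.5464, 0.0405, 0.038], [0.614, 0.0232, 0.038]]
```

Run:
```python
from h import *
f=pickle.load(open("w2.pkl","rb")); c,s=np.cos(HY),np.sin(HY); Rm=np.array([[c,s],[-s,c]])
def hf(u,v,z): return (Rm@(onz(f,u,v,z)-H)[:2]*1000).round(1)
g=cv2.cvtColor(f["image"],cv2.COLOR_RGB2GRAY)
print("deck L,R",hf(195.3,180,.078),hf(337.3,180,.078),"far",[hf(u,156.3,.078) for u in (200,270,330)])
print("ribs inner",hf(239,180,.038),hf(297,180,.038))
o=np.array([[241,228],[281,228],[320,228],[243,263],[281,263],[318,263],[244,295],[281,295],[317,295],[245,326],[281,326],[316,326]]).mean(0)
print("block",hf(*o,.226),"tcp",(Rm@(np.array([.5902,.0162])-H[:2])*1000))
# lateral check rows for yaw
for v in (162,170,178,184):
    r=g[v].astype(int); rows=[u for u in range(185,345) if (r[u]>170)!=(r[u+1]>170)]; print(v,rows)
```

```text
deck L,R [-63.   17.5] [66.9 17.3] far [array([-57.1,  38.9]), array([ 5.6, 38.8]), array([59.3, 38.7])]
ribs inner [-28.8  10.8] [32.3 10.7]
block [14.9 -1.6] tcp [15.21159798 -6.2359672 ]
162 [193, 232, 237, 298, 303, 338]
170 [193, 232, 237, 298, 302, 337]
178 [194, 233, 237, 298, 302, 337]
184 [195, 233, 237, 298, 302, 337]
```

Request:
servo_tool(dp=[[0.003,-0.026,0.03],[0.003,-0.026,0.08],[0.003,-0.026,0.13],[0.003,-0.026,0.17],[0.003,-0.026,0.186]], angular=[[0,0,0],[0,0,0],[0,0,0],[0,0,0],[0,0,0]], claw=[-1,-1,-1,-1,-1])

```text
t: 4.8
eef_pos: [0.5759, 0.0204, 0.1028]
orientation: [-0.001, 0.79, 0.613, -0.002]
ft_force: [-0.2, 0.3, -2.9]
opening: 0.641
grasp_force: 56.1
```

Request:
servo_tool(dp=[[0,0,0],[0,0,0],[0,0,0]], angular=[[0,0,0],[0,0,0],[0,0,0]], claw=[-1,-1,-1])

```text
t: 5.1
eef_pos: [0.5791, 0.0212, 0.1068]
orientation: [0.001, 0.79, 0.613, 0.001]
ft_force: [-0.3, 0.2, -2.5]
opening: 0.647
grasp_force: 56.1
```

Run:
```python
from h import *
f=grab("wrist"); save(f,"w3"); pickle.dump(f,open("w3.pkl","wb")); s=state()
c,sn=np.cos(HY),np.sin(HY); Rm=np.array([[c,sn],[-sn,c]])
def hf(u,v,z): return (Rm@(onz(f,u,v,z)-H)[:2]*1000).round(1)
print(s["eef_pos"],"tcp",Rm@(s["eef_pos"]-H)[:2]*1000,s["ft_force"])
x0,y0,x1,y1=224,210,340,338; g=cv2.cvtColor(f["image"],cv2.COLOR_RGB2GRAY); gg=g[y0:y1,x0:x1]
n,l,st,ce=cv2.connectedComponentsWithStats((gg<100).astype(np.uint8)); o=np.array([ce[i]+[x0,y0] for i in range(1,n) if 100<st[i][4]<900 ])
z=s["eef_pos"][2]+.028; P=np.array([onz(f,*q,z)[:2] for q in o]); print(len(o),"block",Rm@(P.mean(0)-H[:2])*1000,cv2.minAreaRect((P*1000).astype(np.float32)))
r0=proj(f,hw(0,.039,.078)); print("far edge px",r0)
for v in range(100,190,10):
    r=g[v].astype(int); print(v,[(u,int(r[u])) for u in range(100,440) if (r[u]>150)!=(r[u+1]>150)])
```

```text
[0.57908547 0.02125432 0.10681003] tcp [ 3.19302639 -4.08352658] [ 0.5291983  -0.15194604 -2.2231378 ]
12 block [ 2.82298785 -0.13866184] ((579.7217407226562, 25.15660858154297), (47.72532653808594, 32.89992141723633), 75.71424102783203)
far edge px [275.40390652 172.72605746]
100 []
110 [(101, 131)]
120 [(102, 105)]
130 [(104, 122)]
140 [(106, 150)]
150 [(107, 118)]
160 [(109, 142)]
170 [(110, 111)]
180 [(112, 130), (168, 164), (230, 148), (231, 153), (232, 150), (235, 153), (322, 146), (325, 156), (387, 129)]
```

View pics/w3.png

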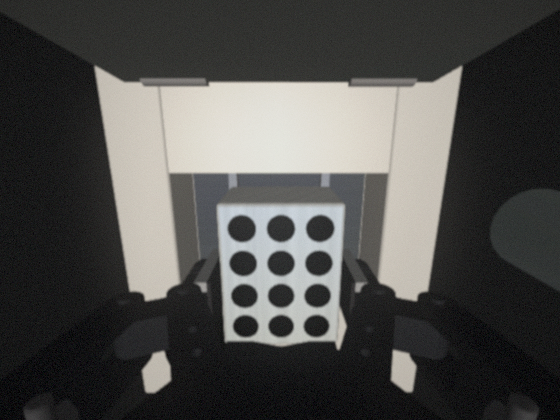

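Run:
```python
from h import *
f=pickle.load(open("w3.pkl","rb"))
c,sn=np.cos(HY),np.sin(HY); Rm=np.array([[c,sn],[-sn,c]])
def hf(u,v,z): return (Rm@(onz(f,u,v,z)-H)[:2]*1000).round(1)
g=cv2.cvtColor(f["image"],cv2.COLOR_RGB2GRAY).astype(int)
for u in (180,215,280,350): print(u,g[168:180,u].tolist())
for v in (185,200): r=g[v]; print(v,r[160:180].tolist(),r[225:242].tolist(),r[316:332].tolist(),r[378:395].tolist())
print(hf(169,180,.078),hf(388,180,.078),hf(280,173,.078),hf(236.5,180,.038),hf(321,180,.038),f["position"])
```

```text
180 [215, 215, 215, 209, 186, 147, 103, 89, 90, 91, 91, 87]
215 [222, 223, 221, 219, 190, 147, 100, 87, 89, 93, 88, 92]
280 [226, 226, 227, 221, 200, 152, 109, 96, 88, 90, 94, 90]
350 [215, 217, 218, 209, 189, 143, 105, 87, 89, 88, 88, 91]
185 [205, 205, 202, 203, 200, 202, 201, 192, 178, 158, 128, 102, 90, 85, 92, 90, 91, 87, 91, 93] [81, 86, 85, 108, 139, 151, 150, 149, 149, 149, 146, 137, 103, 84, 87, 85, 87] [88, 89, 85, 87, 102, 134, 148, 147, 144, 149, 149, 143, 140, 114, 92, 92] [92, 92, 93, 92, 91, 91, 91, 97, 120, 144, 166, 184, 194, 201, 202, 200, 201]
200 [201, 201, 202, 202, 199, 200, 203, 202, 196, 186, 168, 142, 114, 93, 87, 88, 88, 87, 91, 86] [92, 95, 92, 93, 94, 98, 94, 93, 96, 94, 99, 92, 95, 94, 91, 93, 97] [94, 95, 99, 95, 96, 96, 94, 97, 98, 92, 91, 94, 94, 94, 93, 97] [89, 94, 94, 91, 89, 87, 101, 129, 158, 177, 191, 195, 197, 200, 200, 202, 196]
[-63.6  34.8] [67.4 34.5] [ 2.7 38.8] [-29.3  28.1] [33. 28.] [0.59506585 0.08657501 0.25008673]
```

Request:
servo_tool(dp=[[0,-0.002,0.02],[0,-0.002,0.045],[0,-0.002,0.07],[0,-0.002,0.085],[0,-0.002,0.1]], angular=[[0,0,0],[0,0,0],[0,0,0],[0,0,0],[0,0,0]], claw=[-1,-1,-1,-1,-1])

```text
t: 5.65
eef_pos: [0.576, 0.0219, 0.0538]
orientation: [-0.001, 0.79, 0.613, -0.001]
ft_force: [-0.5, 0.6, -3.8]
opening: 0.641
grasp_force: 56.3
```

Request:
servo_tool(dp=[[0,0,0.01],[0,0,0.018],[0,0,0.025],[0,0,0.025],[0,0,0.025]], angular=[[0,0,0],[0,0,0],[0,0,0],[0,0,0],[0,0,0]], claw=[-1,-1,-1,-1,-1])

```text
t: 6.15
eef_pos: [0.5765, 0.0219, 0.047]
orientation: [0.0, 0.79, 0.613, -0.0]
ft_force: [-10.7, 1.5, 22.7]
opening: 0.644
grasp_force: 59.6
```

```bash
cat > meas.py <<'E'
from h import *
import sys
f=grab("wrist"); save(f,sys.argv[1]); s=state()
c,sn=np.cos(HY),np.sin(HY); Rm=np.array([[c,sn],[-sn,c]])
def hf(u,v,z): return (Rm@(onz(f,u,v,z)-H)[:2]*1000).round(1)
print(s["t"],s["eef_pos"],"tcp",Rm@(s["eef_pos"]-H)[:2]*1000,s["ft_force"],s["opening"])
x0,y0,x1,y1=224,210,340,338; g=cv2.cvtColor(f["image"],cv2.COLOR_RGB2GRAY); gg=g[y0:y1,x0:x1]
n,l,st,ce=cv2.connectedComponentsWithStats((gg<80).astype(np.uint8)); o=np.array([ce[i]+[x0,y0] for i in range(1,n) if 100<st[i][4]<900 ])
for z in (s["eef_pos"][2]+.028,.07): P=np.array([onz(f,*q,z)[:2] for q in o]); print(len(o),"block",(Rm@(P.mean(0)-H[:2])*1000).round(1),cv2.minAreaRect((P*1000).astype(np.float32)))
g=cv2.GaussianBlur(g,(3,3),0).astype(int)
for v in (190,200,210):
    r=g[v]; d=np.diff(r); L=[u for u in range(60,215) if abs(d[u])>12]; Q=[u for u in range(345,500) if abs(d[u])>12]; print(v,L,Q)
for u in (180,210,280,350):
    d=np.diff(g[:,u]); print("col",u,[v for v in range(120,215) if abs(d[v])>15])
E
python3 meas.py w4
```

```text
6.2 [0.57648143 0.02188413 0.04699879] tcp [ 0.51411741 -4.11643238] [-11.09674729   1.38747072  22.31623708] 0.6449650338409898
12 block [ 0.1 -0.1] ((577.0411376953125, 25.862850189208984), (47.872432708740234, 32.88369369506836), 75.67453002929688)
12 block [ 0.1 -2.9] ((576.3568115234375, 23.197269439697266), (49.948909759521484, 34.310001373291016), 75.67452239990234)
190 [] []
200 [119, 120, 121, 165, 166, 168, 213, 214] [352, 353, 397, 398, 400, 447, 448]
210 [121, 122, 123, 166, 167, 169, 214] [351, 352, 396, 397, 399, 445, 446, 447]
col 180 [193, 194, 195]
col 210 [193, 194, 195]
col 280 [193, 194, 195, 202, 203, 213, 214]
col 350 [194]
```

View pics/w4.png

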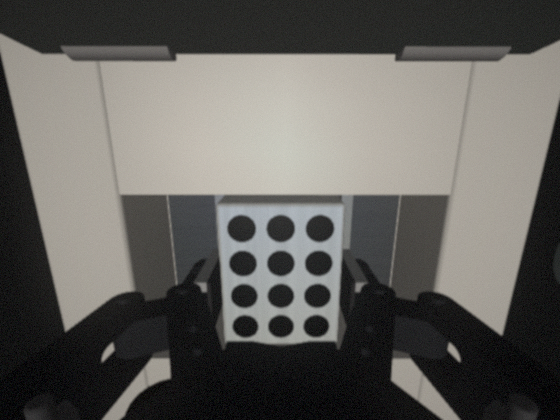

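Run:
```python
from h import *
f=pickle.load(open("w1.pkl","rb"))
x0,y0,x1,y1=250,158,314,238
g=cv2.resize(cv2.cvtColor(f["image"],cv2.COLOR_RGB2GRAY)[y0:y1,x0:x1],None,fx=4,fy=4,interpolation=cv2.INTER_CUBIC)
for th in (110,140,170):
    n,l,st,ce=cv2.connectedComponentsWithStats((g<th).astype(np.uint8)); o=[(ce[i]+.5)/4-.5+[x0,y0] for i in range(1,n) if 150<st[i][4]<3000 and st[i][2]<60]
    P=np.array([onz(f,*q,.04)[:2]*1000 for q in o],np.float32); print(th,len(o),P.mean(0),cv2.minAreaRect(P))
f=pickle.load(open("top.pkl","rb"))
```

```text
<stdin>:7: RuntimeWarning: Mean of empty slice.
  ret = ret.dtype.type(ret / rcount)
Traceback (most recent call last):
cv2.error: OpenCV(4.12.0) /io/opencv/modules/imgproc/src/convhull.cpp:143: error: (-215:Assertion failed) total >= 0 && (depth == CV_32F || depth == CV_32S) in function 'convexHull'
```

Run:
```python
from h import *
f=pickle.load(open("w1.pkl","rb"))
x0,y0,x1,y1=250,158,314,238
g=cv2.resize(cv2.cvtColor(f["image"],cv2.COLOR_RGB2GRAY)[y0:y1,x0:x1],None,fx=4,fy=4,interpolation=cv2.INTER_CUBIC)
for th in (160,180,200,220):
    n,l,st,ce=cv2.connectedComponentsWithStats((g<th).astype(np.uint8)); o=[(ce[i]+.5)/4-.5+[x0,y0] for i in range(1,n) if 150<st[i][4]<3000 and st[i][2]<60]
    P=np.array([onz(f,*q,.04)[:2]*1000 for q in o],np.float32); print(th,len(o)); 
    if len(o): print(P.mean(0),cv2.minAreaRect(P))
```

```text
160 8
[ 607.0854  -314.98526] ((604.3872680664062, -306.1947937011719), (49.8580207824707, 35.506412506103516), 82.49697875976562)
180 12
[ 603.6973  -306.14276] ((603.7195434570312, -306.0903015136719), (49.772918701171875, 34.240478515625), 82.54987335205078)
200 12
[ 603.69415 -306.1436 ] ((603.7088623046875, -306.1052551269531), (49.72198486328125, 34.239070892333984), 82.52850341796875)
220 12
[ 603.6893 -306.1472] ((603.7037963867188, -306.10369873046875), (49.72021484375, 34.19511795043945), 82.51507568359375)
```

Request:
servo_tool(dp=[[0,0,-0.003],[0,0,-0.006],[0,0,-0.006],[0,0,-0.006],[0,0,-0.006]], angular=[[0,0,0],[0,0,0],[0,0,0],[0,0,0],[0,0,0]], claw=[-1,-1,0.7,0.7,0.7])

```text
t: 6.7
eef_pos: [0.5774, 0.0217, 0.0459]
orientation: [0.0, 0.79, 0.613, 0.0]
ft_force: [-0.4, 0.2, -0.5]
opening: 0.848
grasp_force: 0.0
```

Request:
servo_tool(dp=[[0,0,0],[0,0,-0.03],[0,0,-0.1],[0,0,-0.2],[0,0,-0.3]], angular=[[0,0,0],[0,0,0],[0,0,0],[0,0,0],[0,0,0]], claw=[0.7,0.7,0.7,0.7,0.7])

```text
t: 7.2
eef_pos: [0.5759, 0.0218, 0.1964]
orientation: [-0.001, 0.79, 0.613, -0.001]
ft_force: [1.6, 0.0, 0.5]
opening: 0.851
grasp_force: 0.0
```

Run:
```python
from h import *
f=grab("wrist"); save(f,"w5"); pickle.dump(f,open("w5.pkl","wb")); print(state()["eef_pos"],state()["ft_force"],state()["qpos"].round(2))
f=grab("scene"); pickle.dump(f,open("scene.pkl","wb"));
im=f["image"][90:270,200:400]; cv2.imwrite("pics/s1.png",cv2.resize(cv2.cvtColor(im,cv2.COLOR_RGB2BGR),None,fx=3,fy=3,interpolation=cv2.INTER_CUBIC))
w=cv2.imread("pics/w5.png"); s=cv2.imread("pics/s1.png"); cv2.imwrite("pics/both.png",np.hstack([cv2.resize(w,(400,300)),cv2.resize(s,(333,300))]))
```

```text
[0.58191337 0.02147224 0.20687726] [ 2.60746067 -0.57904791  5.93346955] [-0.07  0.21 -0.17  1.18  0.    1.75]
```

View pics/both.png

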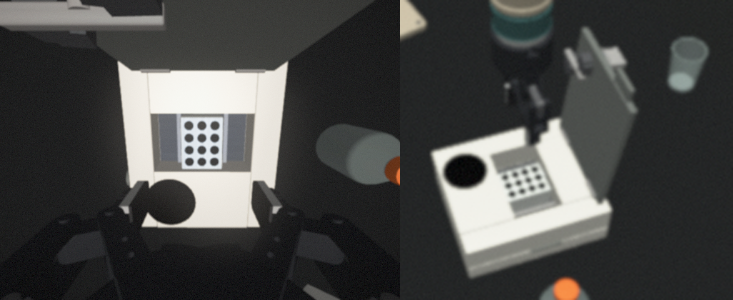

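```bash
sed -i 's/^H=.*/H=np.array([.5788,.0253,0]); HY=np.radians(-14.3)/' h.py
python3 - <<'E'
from h import *
p=np.array([.579,.0217,.36]); plan(p,-14.3)
plan(hw(.045,.195,.36),-14.3,start=p)
E
```

```text
t 7.3 p [0.5826 0.0214 0.2043] rv [ 0.9 -0.2 -0. ] d [-0.0036  0.0003  0.1557] F [ 0.7 -0.2  0.7] qpos [-0.07  0.21 -0.17  1.17  0.    1.75]
[-0.0003, -0.0024, -0.3115] [0.029, -0.005, -0.001]
t 7.3 p [0.579  0.0217 0.36  ] rv [ 0.9 -0.2 -0. ] d [0.0916 0.1814 0.    ] F [ 0.7 -0.2  0.7] qpos [-0.07  0.21 -0.17  1.17  0.    1.75]
[0.3969, 0.0875, 0.0024] [0.029, -0.005, -0.001]
```

Request:
servo_tool(dp=[[0,0,-0.06],[0,0,-0.14],[0,0,-0.22],[0,0,-0.29],[0,0,-0.31]], angular=[[0,0,0],[0,0,0],[0,0,0],[0,0,0],[0,0,0]], claw=[-1,-1,-1,-1,-1])

```text
t: 7.8
eef_pos: [0.5788, 0.0216, 0.3552]
orientation: [0.003, 0.79, 0.613, 0.003]
ft_force: [-0.8, 0.0, -0.2]
opening: 0.006
grasp_force: 0.0
```

Request:
servo_tool(dp=[[0.06,0.0875,0],[0.14,0.0875,0],[0.23,0.0875,0],[0.31,0.0875,0],[0.37,0.0875,0]], angular=[[0,0,0],[0,0,0],[0,0,0],[0,0,0],[0,0,0]], claw=[-1,-1,-1,-1,-1])

```text
t: 8.3
eef_pos: [0.6651, 0.1925, 0.3484]
orientation: [-0.001, 0.789, 0.614, -0.001]
ft_force: [0.7, -0.0, 0.4]
opening: 0.004
grasp_force: 0.0
```

Request:
servo_tool(dp=[[0.02,0,0],[0.03,0,0],[0.03,0,0],[0.03,0,0]], angular=[[0,0,0],[0,0,0],[0,0,0],[0,0,0]], claw=[-1,-1,-1,-1])

```text
t: 8.7
eef_pos: [0.6685, 0.2035, 0.3506]
orientation: [0.0, 0.79, 0.613, -0.0]
ft_force: [1.0, -0.5, -0.2]
opening: 0.0
grasp_force: 0.0
```

Run:
```python
from h import *
plan(hw(.045,.195,.245),-14.3)
s=state();c,sn=np.cos(HY),np.sin(HY); print(np.array([[c,sn],[-sn,c]])@(s["eef_pos"]-H)[:2])
f=grab("top"); save(f,"t2"); im=f["image"][150:310,180:340]; cv2.imwrite("pics/t2c.png",cv2.resize(cv2.cvtColor(im,cv2.COLOR_RGB2BGR),None,fx=3,fy=3)); pickle.dump(f,open("t2.pkl","wb"))
f=grab("wrist"); save(f,"w6")
cv2.imwrite("pics/both2.png",np.hstack([cv2.resize(cv2.imread("pics/w6.png"),(400,300)),cv2.resize(cv2.imread("pics/t2c.png"),(300,300))]))
```

```text
t 8.7 p [0.6685 0.2035 0.3506] rv [-0.   0.  -0.1] d [ 0.002  -0.0003 -0.1056] F [ 1.  -0.5 -0.2] qpos [ 0.2   0.39  0.37  1.55 -0.    2.03]
[0.0005, 0.0042, 0.2112] [-0.001, 0.001, -0.004]
[0.04295621 0.1948081 ]
```

View pics/both2.png

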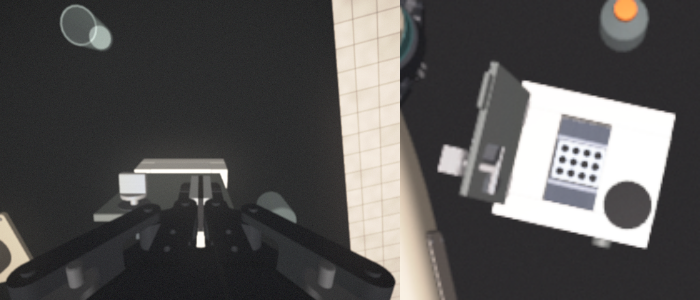

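Request:
servo_tool(dp=[[0,0.004,0.05],[0,0.004,0.11],[0,0.004,0.17],[0,0.004,0.205],[0,0.004,0.212]], angular=[[0,0,0],[0,0,0],[0,0,0],[0,0,0],[0,0,0]], claw=[-1,-1,-1,-1,-1])

```text
t: 9.3
eef_pos: [0.6688, 0.2028, 0.2417]
orientation: [-0.001, 0.79, 0.613, -0.003]
ft_force: [-0.4, 0.8, -0.1]
opening: -0.001
grasp_force: 0.0
```

Request:
servo_tool(dp=[[-0.02,0,0],[-0.04,0,0],[-0.06,0,0],[-0.08,0,0],[-0.1,0,0]], angular=[[0,0,0],[0,0,0],[0,0,0],[0,0,0],[0,0,0]], claw=[-1,-1,-1,-1,-1])

```text
t: 9.8
eef_pos: [0.6584, 0.1547, 0.2458]
orientation: [0.0, 0.79, 0.613, 0.001]
ft_force: [-0.0, -0.5, -0.2]
opening: -0.001
grasp_force: 0.0
```

Request:
servo_tool(dp=[[-0.015,0,0],[-0.03,0,0],[-0.045,0,0],[-0.06,0,0],[-0.072,0,0]], angular=[[0,0,0],[0,0,0],[0,0,0],[0,0,0],[0,0,0]], claw=[-1,-1,-1,-1,-1])

```text
t: 10.3
eef_pos: [0.6493, 0.1206, 0.245]
orientation: [-0.0, 0.79, 0.613, 0.0]
ft_force: [1.5, 3.2, 1.2]
opening: -0.003
grasp_force: 0.0
```

Run:
```python
from h import *
s=state();c,sn=np.cos(HY),np.sin(HY); print(s["t"],np.array([[c,sn],[-sn,c]])@(s["eef_pos"]-H)[:2],s["eef_pos"],s["ft_force"],s["qpos"].round(2))
```

```text
10.3 [0.04476301 0.10971268] [0.64927498 0.12055689 0.24496509] [1.5268957  3.17752605 1.24128713] [0.09 0.33 0.08 1.32 0.   1.91]
```

Request:
servo_tool(dp=[[-0.03,0,0.003],[-0.059,0,0.006],[-0.087,0,0.01],[-0.115,0,0.017],[-0.142,0,0.027]], angular=[[0,0,0],[0,0,0],[0,0,0],[0,0,0],[0,0,0]], claw=[-1,-1,-1,-1,-1])

```text
t: 10.8
eef_pos: [0.6314, 0.0504, 0.2312]
orientation: [0.0, 0.79, 0.613, -0.0]
ft_force: [0.7, 1.2, 1.8]
opening: 0.001
grasp_force: 1.3
```

Request:
servo_tool(dp=[[-0.027,0,0.011],[-0.052,0,0.026],[-0.076,0,0.042],[-0.098,0,0.06],[-0.119,0,0.08]], angular=[[0,0,0],[0,0,0],[0,0,0],[0,0,0],[0,0,0]], claw=[-1,-1,-1,-1,-1])

```text
t: 11.3
eef_pos: [0.6166, -0.0067, 0.1904]
orientation: [0.0, 0.79, 0.613, -0.0]
ft_force: [0.6, -0.2, 1.0]
opening: -0.002
grasp_force: 0.8
```

Request:
servo_tool(dp=[[-0.019,0,0.022],[-0.036,0,0.045],[-0.051,0,0.07],[-0.063,0,0.096],[-0.074,0,0.123]], angular=[[0,0,0],[0,0,0],[0,0,0],[0,0,0],[0,0,0]], claw=[-1,-1,-1,-1,-1])

```text
t: 11.8
eef_pos: [0.6075, -0.0418, 0.1284]
orientation: [-0.0, 0.79, 0.613, -0.0]
ft_force: [1.2, 1.1, 0.9]
opening: 0.002
grasp_force: 0.6
```

Run:
```python
from h import *
s=state();c,sn=np.cos(HY),np.sin(HY); print(s["t"],np.array([[c,sn],[-sn,c]])@(s["eef_pos"]-H)[:2],s["eef_pos"],s["ft_force"],s["qpos"].round(2))
```

```text
11.8 [ 0.04439242 -0.05793047] [ 0.60750818 -0.04180042  0.12843759] [1.1623525  1.14917484 0.90610929] [-0.17  0.32 -0.2   1.06  0.    1.65]
```

Request:
servo_tool(dp=[[-0.004,0,0.02],[-0.008,0,0.04],[-0.012,0,0.056],[-0.014,0,0.07],[-0.016,0,0.078]], angular=[[0,0,0],[0,0,0],[0,0,0],[0,0,0],[0,0,0]], claw=[-1,-1,-1,-1,-1])

```text
t: 12.3
eef_pos: [0.6055, -0.0488, 0.0899]
orientation: [-0.001, 0.79, 0.613, -0.0]
ft_force: [0.7, 1.2, 0.6]
opening: 0.005
grasp_force: 0.4
```

Request:
servo_tool(dp=[[0,0,0.003],[0,0,0.005],[0,0,0.007],[0,0,0.007],[0,0,0.007]], angular=[[0,0,0],[0,0,0],[0,0,0],[0,0,0],[0,0,0]], claw=[-1,-1,-1,-1,-1])

```text
t: 12.8
eef_pos: [0.606, -0.0492, 0.088]
orientation: [0.0, 0.79, 0.613, 0.0]
ft_force: [-1.9, 0.4, 5.4]
opening: 0.003
grasp_force: 2.3
```

Request:
servo_tool(dp=[[0,0,0.003],[0,0,0.005],[0,0,0.005],[0,0,0.005],[0,0,0]], angular=[[0,0,0],[0,0,0],[0,0,0],[0,0,0],[0,0,0]], claw=[-1,-1,-1,-1,-1])

```text
t: 13.3
eef_pos: [0.6065, -0.0493, 0.0886]
orientation: [0.001, 0.79, 0.613, 0.001]
ft_force: [-0.1, 0.7, -0.2]
opening: 0.002
grasp_force: 0.0
```

Request:
servo_tool(dp=[[0,0,-0.02],[0,0,-0.08],[0,0,-0.16],[0,0,-0.23],[0,0,-0.25]], angular=[[0,0,0],[0,0,0],[0,0,0],[0,0,0],[0,0,0]], claw=[-1,-1,-1,-1,-1])

```text
t: 13.8
eef_pos: [0.609, -0.0497, 0.2174]
orientation: [0.003, 0.79, 0.613, 0.003]
ft_force: [1.0, -0.3, 0.0]
opening: 0.003
grasp_force: 0.0
```

Run:
```python
from h import *
print(hw(-.045,-.085,.104)); plan(hw(-.045,-.085,.21),75.7)
```

```text
[ 0.51419938 -0.04595138  0.104     ]
t 13.8 p [ 0.609  -0.0497  0.2174] rv [  0.4   0.4 -90. ] d [-0.0948  0.0038 -0.0074] F [ 1.  -0.3  0. ] qpos [-0.19  0.25 -0.09  1.22  0.    1.63]
[-0.0099, -0.0464, 0.0033] [0.003, 0.003, -0.75]
[0.0086, -0.0467, 0.0034] [0.003, 0.003, -0.75]
[0.0258, -0.0398, 0.0035] [0.003, 0.003, -0.75]
[0.0391, -0.0269, 0.0036] [0.003, 0.003, -0.75]
```

Request:
servo_tool(dp=[[-0.01,-0.046,0],[-0.01,-0.046,0],[-0.01,-0.046,0]], angular=[[0,0,-0.25],[0,0,-0.5],[0,0,-0.75]], claw=[1,1,1])

```text
t: 14.1
eef_pos: [0.5815, -0.0482, 0.2117]
orientation: [-0.0, 0.653, 0.757, -0.0]
ft_force: [-0.1, -0.3, -0.2]
opening: 0.505
grasp_force: 0.0
```

Request:
servo_tool(dp=[[0.0086,-0.0467,0],[0.0086,-0.0467,0],[0.0086,-0.0467,0]], angular=[[0,0,-0.25],[0,0,-0.5],[0,0,-0.75]], claw=[0.3,0.3,0.3])

```text
t: 14.4
eef_pos: [0.5576, -0.0472, 0.2113]
orientation: [-0.001, 0.493, 0.87, -0.0]
ft_force: [0.1, -0.1, 0.1]
opening: 0.651
grasp_force: 0.0
```

Request:
servo_tool(dp=[[0.0258,-0.0398,0],[0.0258,-0.0398,0],[0.0258,-0.0398,0]], angular=[[0,0,-0.25],[0,0,-0.5],[0,0,-0.75]], claw=[0.3,0.3,0.3])

```text
t: 14.7
eef_pos: [0.5339, -0.0462, 0.2113]
orientation: [-0.001, 0.313, 0.95, -0.0]
ft_force: [0.4, -0.0, -0.8]
opening: 0.653
grasp_force: 0.0
```

Request:
servo_tool(dp=[[0.039,-0.027,0],[0.039,-0.027,0],[0.039,-0.027,0],[0.039,-0.027,0],[0.039,-0.027,0]], angular=[[0,0,-0.25],[0,0,-0.5],[0,0,-0.75],[0,0,-0.75],[0,0,-0.75]], claw=[0.3,0.3,0.3,0.3,0.3])

```text
t: 15.2
eef_pos: [0.511, -0.0455, 0.2117]
orientation: [-0.0, 0.126, 0.992, 0.0]
ft_force: [0.4, 0.4, 0.3]
opening: 0.649
grasp_force: 0.0
```

Run:
```python
from h import *
f=grab("wrist"); save(f,"w7"); pickle.dump(f,open("w7.pkl","wb")); pickle.dump(grab("scene"),open("scene2.pkl","wb")); 
plan(hw(-.045,-.085,.21),75.7)
print(proj(f,hw(-.045,-.085,.13)),proj(f,hw(-.028,-.085,.13)),proj(f,hw(-.062,-.085,.13)),proj(f,hw(-.045,-.085,.104)))
```

```text
t 15.3 p [ 0.5112 -0.0455  0.2119] rv [-0.  -0.  -0.1] d [ 0.003  -0.0005 -0.0019] F [-0.1  0.1 -0.4] qpos [-0.21  0.09 -0.29  1.19  0.    0.04]
[-0.0061, 0.0006, 0.0039] [-0.0, -0.001, -0.005]
[281.58686625 221.58190072] [281.64717258 241.14032939] [281.52418535 201.25335831] [281.47695211 212.82826792]
```

View pics/w7.png

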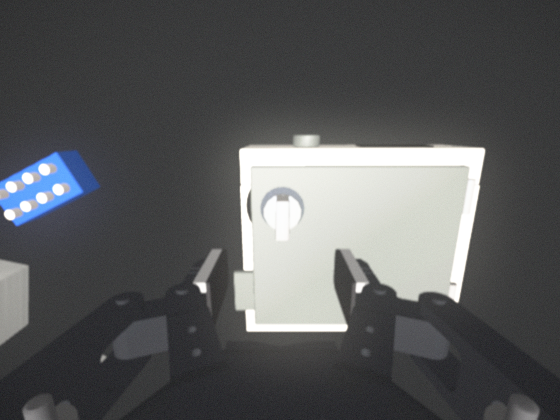

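Request:
servo_tool(dp=[[-0.006,0,0.05],[-0.006,0,0.11],[-0.006,0,0.16],[-0.006,0,0.195],[-0.006,0,0.21]], angular=[[0,0,0],[0,0,0],[0,0,0],[0,0,0],[0,0,0]], claw=[0.3,0.3,0.3,0.3,0.3])

```text
t: 15.8
eef_pos: [0.5126, -0.0459, 0.1052]
orientation: [-0.002, 0.125, 0.992, 0.0]
ft_force: [-0.1, 0.2, 0.8]
opening: 0.65
grasp_force: 0.0
```

Request:
servo_tool(dp=[[0,0,0],[0,0,0],[0,0,0],[0,0,0],[0,0,0]], angular=[[0,0,0],[0,0,0],[0,0,0],[0,0,0],[0,0,0]], claw=[0,-0.3,-0.5,-0.6,-0.6], newtons=60)

```text
t: 16.3
eef_pos: [0.5148, -0.0464, 0.1081]
orientation: [0.001, 0.125, 0.992, -0.0]
ft_force: [0.4, 0.3, 0.0]
opening: 0.201
grasp_force: 0.0
```

Request:
servo_tool(dp=[[0,0,0],[0,0,0],[0,0,0],[0,0,0],[0,0,0]], angular=[[0,0,0],[0,0,0],[0,0,0],[0,0,0],[0,0,0]], claw=[-0.7,-0.8,-1,-1,-1])

```text
t: 16.8
eef_pos: [0.5148, -0.0454, 0.1077]
orientation: [0.001, 0.125, 0.992, 0.001]
ft_force: [1.0, 6.3, 2.4]
opening: 0.113
grasp_force: 58.5
```

Request:
servo_tool(dp=[[0,0.0015,0.004],[0,0.0015,0.008],[0,0.0015,0.012],[0,0.0015,0.016],[0,0.0015,0.018]], angular=[[0,0,0],[0,0,0],[0,0,0],[0,0,0],[0,0,0]], claw=[-1,-1,-1,-1,-1])

```text
t: 17.3
eef_pos: [0.5149, -0.0454, 0.0991]
orientation: [0.001, 0.125, 0.992, 0.0]
ft_force: [-1.0, 3.7, 8.9]
opening: 0.114
grasp_force: 59.4
```

Request:
servo_tool(dp=[[0,0,0],[0,0,0]], angular=[[0,0,0],[0,0,0]], claw=[-1,-1])

```text
t: 17.5
eef_pos: [0.5149, -0.0454, 0.0993]
orientation: [0.001, 0.125, 0.992, 0.0]
ft_force: [-0.5, 4.9, 8.7]
opening: 0.113
grasp_force: 59.4
```

Request:
servo_tool(dp=[[0,0,0.001],[0,0,0.001],[0,0,0.001],[0,0,0.001],[0,0,0.001]], angular=[[0,0,0.1],[0,0,0.3],[0,0,0.5],[0,0,0.7],[0,0,0.9]], claw=[-1,-1,-1,-1,-1])

```text
t: 18.0
eef_pos: [0.5148, -0.0456, 0.0989]
orientation: [0.0, 0.355, 0.935, 0.0]
ft_force: [-1.6, 4.2, 9.9]
opening: 0.114
grasp_force: 59.6
```

```bash
python3 -c "
from h import *
s=state(); print(s['ft_force'],s['ft_torque'],s['eef_pos'],s['qpos'][5],s['opening'])"
```

```text
[-1.56228843  4.21671249  9.94715669] [0.85963705 0.3073504  0.07128239] [ 0.51476408 -0.04557072  0.09893379] 0.5122022165691902 0.11410548466524137
```

Turning freely (low torque, grip unchanged); continue to the end stop.

Request:
servo_tool(dp=[[0,0,0],[0,0,0],[0,0,0],[0,0,0],[0,0,0]], angular=[[0,0,0.2],[0,0,0.4],[0,0,0.6],[0,0,0.8],[0,0,0.95]], claw=[-1,-1,-1,-1,-1])

```text
t: 18.5
eef_pos: [0.5146, -0.0457, 0.0989]
orientation: [0.0, 0.574, 0.819, -0.0]
ft_force: [-1.8, 3.9, 11.5]
opening: 0.116
grasp_force: 59.7
```

Request:
servo_tool(dp=[[0,0,0],[0,0,0],[0,0,0],[0,0,0],[0,0,0]], angular=[[0,0,0.2],[0,0,0.4],[0,0,0.6],[0,0,0.75],[0,0,0.8]], claw=[-1,-1,-1,-1,-1])

```text
t: 19.0
eef_pos: [0.5144, -0.0456, 0.0989]
orientation: [0.0, 0.731, 0.682, -0.0]
ft_force: [-2.4, 3.4, 10.9]
opening: 0.116
grasp_force: 59.7
```

```bash
python3 -c "
from h import *
s=state(); print(s['ft_force'],s['ft_torque'],s['eef_pos'],s['qpos'],s['opening']); plan(s['eef_pos'],-4.5)"
```

```text
[-2.44508995  3.41352561 10.89844599] [0.8444834  0.56117579 0.02708757] [ 0.51439828 -0.04564557  0.09894043] [-2.13546454e-01  1.95359610e-01 -4.29822954e-01  9.45341439e-01
 -3.22127975e-04  1.42616973e+00] 0.11568678448039744
t 19.0 p [ 0.5144 -0.0456  0.0989] rv [0.  0.  0.6] d [0. 0. 0.] F [-2.4  3.4 10.9] qpos [-0.21  0.2  -0.43  0.95 -0.    1.43]
[0.0, 0.0, 0.0] [0.0, 0.001, 0.018]
```

Request:
servo_tool(dp=[[0,0,0],[0,0,0],[0,0,0],[0,0,0]], angular=[[0,0,0.04],[0,0,0.08],[0,0,0.1],[0,0,0.1]], claw=[-1,-1,-1,-1])

```text
t: 19.4
eef_pos: [0.5144, -0.0456, 0.0989]
orientation: [0.0, 0.747, 0.664, -0.0]
ft_force: [-2.0, 3.3, 11.5]
opening: 0.114
grasp_force: 60.1
```

```bash
python3 -c "
from h import *
s=state(); print(s['ft_force'],s['ft_torque'],s['eef_pos'],s['qpos'],s['opening']); plan(s['eef_pos'],-4.5)"
```

```text
[-2.0336598   3.27372821 11.51983018] [0.77077348 0.53441232 0.60717378] [ 0.51436664 -0.04560698  0.09894235] [-2.13392569e-01  1.95347808e-01 -4.29833136e-01  9.45402264e-01
 -4.86391725e-04  1.47482022e+00] 0.11382799666355649
t 19.4 p [ 0.5144 -0.0456  0.0989] rv [ 0.   0.  -2.2] d [0. 0. 0.] F [-2.   3.3 11.5] qpos [-0.21  0.2  -0.43  0.95 -0.    1.47]
[0.0, 0.0, 0.0] [0.0, 0.001, -0.074]
```

Request:
servo_tool(dp=[[0,0,-0.005],[0,0,-0.01],[0,0,-0.015],[0,0,-0.017],[0,0,-0.017]], angular=[[0,0,0],[0,0,0],[0,0,0],[0,0,-0.05],[0,0,-0.07]], claw=[-1,-1,-1,-1,-1])

```text
t: 19.9
eef_pos: [0.5143, -0.0456, 0.1063]
orientation: [0.0, 0.735, 0.678, -0.0]
ft_force: [0.7, 3.0, 4.2]
opening: 0.111
grasp_force: 58.8
```

Request:
servo_tool(dp=[[0,0,0],[0,0,0],[0,0,0],[0,0,0],[0,0,0]], angular=[[0,0,0],[0,0,0],[0,0,0],[0,0,0],[0,0,0]], claw=[-0.5,-0.2,0,0.2,0.2])

```text
t: 20.4
eef_pos: [0.5141, -0.0457, 0.106]
orientation: [-0.0, 0.736, 0.677, -0.0]
ft_force: [-0.6, -0.5, 0.5]
opening: 0.597
grasp_force: 0.0
```

Request:
servo_tool(dp=[[0,0,-0.03],[0,0,-0.08],[0,0,-0.14],[0,0,-0.2],[0,0,-0.22]], angular=[[0,0,0],[0,0,0],[0,0,0],[0,0,0],[0,0,0]], claw=[0.2,0.2,0.2,0.2,0.2])

```text
t: 20.9
eef_pos: [0.5164, -0.0461, 0.2197]
orientation: [0.002, 0.736, 0.677, 0.002]
ft_force: [0.2, 0.2, 0.1]
opening: 0.603
grasp_force: 0.0
```

Request:
servo_tool(dp=[[0,0,0],[0,0,0],[0,0,0]], angular=[[0,0,0],[0,0,0],[0,0,0]], claw=[0.2,0.2,0.2])

```text
t: 21.2
eef_pos: [0.513, -0.0453, 0.2143]
orientation: [-0.001, 0.736, 0.677, -0.001]
ft_force: [-0.2, 0.3, 0.2]
opening: 0.601
grasp_force: 0.0
```

Run:
```python
from h import *
f=grab("wrist"); save(f,"w8"); s=state(); print(s["t"],s["eef_pos"],s["ft_force"],s["opening"])
g=cv2.cvtColor(f["image"],cv2.COLOR_RGB2GRAY)
c=proj(f,hw(-.045,-.085,.13)); print(c, proj(f,hw(-.045,-.068,.13)),proj(f,hw(-.045,-.102,.13)),proj(f,hw(-.028,-.085,.13)))
u,v=c.astype(int); print(cv2.resize(g[v-40:v+40,u-40:u+40],(40,40),interpolation=cv2.INTER_AREA)[::1].tolist().__len__())
for row in cv2.resize(g[v-40:v+40,u-40:u+40],(40,27),interpolation=cv2.INTER_AREA): print("".join(" .:-=+*#%@"[int(x)*10//256] for x in row))
```

```text
21.25 [ 0.51303916 -0.04528735  0.21439178] [ 0.47412498 -0.18313824 -0.48179165] 0.6006194178783111
[282.99552865 216.66165211] [286.54806871 196.6564838 ] [279.57502377 235.92330004] [303.41038128 219.96575035]
40
@%%%%%%%%%%%%%%%%%%%%%%%%%%%%%##%#######
@%%%%%%%%%%%%%%%%%%%%%%%%%%%%%##%#######
@%%%%%%%%%%%%%%###******##%%%%%#%#######
@%%%%%%%%%%%%#***++++++++**#%%#%%%######
@%%%%%%%%%%%#**+*++++++++++*###%%%######
@%%%%%%%%%%**+*#%*+++++#%**++*#%#%######
%%%%%%%%%%#***%@@#*****#@@%**+*#%#######
%%%%%%%%%#*+#@@@@%@@@@@%@@@@#+*##%%#####
%%%%%%%%%#**%@@@@@@@@@@%@@@@%*+##%%#####
%%%%%%%%%#*#@@@@@@@@@@@%@@@@@#+#%#%#####
%%%%%%%%%#*%@@@@@@@@@@@%@@@@@%*#%%######
%%%%%%%%%#*%@@@@@%@@@@@%@@@@@%*#%%######
%%%%%%%%%%##@@@@@%@@@@@%@@@@@###%%%%####
%%%%%%%%%%%#%@@@@@@@@@@%@@@@%##%%%%#####
%%%%%%%%%%%%#%@@@@@@@@@%@@@%##%%%%%##%##
%%%%%%%%%%%%%%%@@%@@@@@%@@%%%%%%%#%#####
%%%%%%%%%%%%%%%%%%@@@@@%%%%%%%%%##%%%###
@@@@@@@%%%%%%%%%%%@@@@@%%%%%%%%%%#######
@@@@@@@@@@@%#*###%@@@@@%#%%%%%%%%%%##%##
*#%%@@@@@@@@@@%#*%@@@@@%%%%%%%%#%###%###
-----==*#%@@@@@@@@@@@@@@@@@@@@@@@%%%%%##
::-:--:-----=++*#%%%@@@@@@@@@@@@@@@@@@@@
:::::---:----:-------==+**#%%@@@@@@@@@@@
::::::::::-::--::---:::-::----==+**#%%@@
::::::::::::::::::::::::::-:-:-::::::---
::::::::::::::::::::::::::::::::::::::::
::::::::::::::::::::::::::::::::::::::::
```

```bash
python3 -c "
from workcell import workorder
print(workorder.finish_job())"
```

```text
the job is handed in; nothing more can be done
None
```

I handed the job in after about 21 s of the 72 s allowed. The block is in the nest, the lid is shut, and the stud was turned to its end stop, sprang back up and was let go. The hand-in call gave no verdict.

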